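Shut the gate of a circuit-board magazine behind its gravity latch

TASK

The long circuit board in the top slot of the board magazine is sticking out at the front. With the gate still open, push it gently back until it sits against the sprung rear rail and the rail just gives; then swing the gate shut with its latch bar lifted over the catch, press the gate in only as far as the bar needs to drop back down behind the catch, and let go, so that the gate stays latched and holds the board. Never press on the board with more than 16 N, and leave the other boards and the things on the bench where they are.

Things in the scene. Friction and masses are not known exactly. Their poses are not given: they have to be found in the camera images.
- rack: Fixed aluminium base plate (220 x 215 x 10 mm) of the board magazine, hinge post at its front left. Origin: on the table, mid magazine; x to the rear, y left, z up. Mm below are in this frame. The black slotted magazine (179 mm wide, walls to z = 138 from x = -72) is bolted on through slots: with catch and rear rail it sits up to 12 mm further forward or back than stated, unmeasured: feel it.
- rail_mark (a point): Mark on the rack, axes as the rack's, at the stated place of the rear rail's face: x = 62.5, y = 0, z = 107. The real rail is up to 12 mm ahead of or behind it. Rail: rubber-faced bar 144 mm wide, 20 mm high, on springs; it yields 1 mm to the rear for each 2 N, at most 10 mm, then is solid. When latched the gate holds the board pressed 0.7 to 4.7 mm into it.
- catch_mark (a point): Mark on the rack, axes as the rack's, at the stated place of the catch: x = -118, y = -100.5, z = 140.5, top of the rear face of its nib. The real one is up to 12 mm ahead or behind, shifted exactly as the rail is. Catch: steel hook on the right wall, 16 mm wide; a forward arm with its top at z = 118 and at its front end the square upright nib, 8 mm thick. The bar must lie behind (+x of) the nib.
- board: Long green circuit board in the top slot, 150 (x) x 150.5 x 4 mm, about 0.15 kg, lying level on ledges, underside at z = 105. Origin: middle of its underside; front edge 75 mm ahead (-x). It starts 20 to 35 mm short of home and slides with about 1 N. It meets the rail with its origin at x = -12.5, give or take 12, in the rack's frame. Its edge must never bear more than 16 N.
- gate_frame: The gate: aluminium frame 185 mm wide, 10 mm thick, z = 22 to 138, opening towards the robot. Origin: on the upright hinge axis at table height, at x = -95, y = 100 of the rack. Its -y runs along the gate to the free edge, its -x is the outward normal. Inside, 167 mm from the axis, an upright strip 10 mm wide whose face is 10.2 mm inward (+x) of the axis: it presses on the board's front edge.
- gate (a joint): Angle of the gate: 0 = parallel to the magazine's front, grows as it opens towards the robot (0.85 to 1.1 rad at the start), can be pressed in to -0.15. Stays where it is left (friction 0.06 N m). Latched, the sprung board pushes it back until the bar bears on the nib, at -0.065 to 0.065 rad, depending on the shift; with the bar down in front of the nib it stops 0.08 rad short of that.
- latch (a joint): Angle of the latch bar about its pivot: 0 = level, resting on the gate's pin; grows as its free end is lifted (to 0.5 rad). Falls back by its own weight. From 0.14 rad on it clears the nib; lying on top of the nib it reads about 0.12.
- latch_bar: Steel latch bar, 190 x 16 x 8 mm, about 0.15 kg, outside the gate's top rail. Origin: at the pivot in the middle of the bar's section, 60 mm from the hinge axis along the gate, 19 mm outside it, z = 132.5. Its -y runs along the bar to the free end 175 mm away (50 mm past the gate's free edge); its -x is the outward normal.
- latch_grip (a point): Point in the black upright thumb grip on the latch bar: 90 mm from the pivot along the bar (150 mm from the hinge axis along the gate, 19 mm outside it), 40 mm above the bar's middle. Grip: 10 mm thick (across the gate), 20 mm wide (along it), 45 mm tall; top 13 mm above this point, foot on the bar 32 mm below. x across the gate, y along the bar, z up the grip. Free on both sides above z = 141.
- board_mid: Shorter circuit board, 132 x 150.5 x 4 mm, in the middle slot (underside at z = 70). Origin: middle of its underside. Leave alone.
- board_low: Shorter circuit board, 132 x 150.5 x 4 mm, in the bottom slot (underside at z = 35). Origin: middle of its underside. Leave alone.
- dish: Round steel screw dish, 80 mm across, 18 mm high, right of the gate. Origin: middle of its underside. Leave alone.
- reel: Grey reel, 56 mm across, 46 mm high, left of the magazine. Origin: middle of its underside. Leave alone.
- screwdriver: Screwdriver lying on the bench. Leave alone.
- flux_bottle: Amber bottle, 36 mm across, 85 mm high. Leave alone.
- jar: Pale jar with a grey cap, 54 mm across, 55 mm high. Leave alone.
- battery_pack: Dark flat pack, 75 x 50 x 18 mm. Leave alone.

How it is judged:
On the way, in this order (a step that is already met when the one before it is completed fails the run):
1. the long board has been pushed home, firmly enough to feel the rail give (with more than 2.5 N), while the gate is still open by more than 0.4 rad (x of board in the frame of rack above -0.0275 m and contact force between any of the fingers, the arm and board above 2.5 N and value of joint gate above 0.4 rad), for 0.1 s.
2. the latch bar is lifted (more than 0.12 rad) with the gate nearly shut (less than 0.14 rad) (value of joint latch above 0.12 rad and value of joint gate below 0.14 rad), for 0.05 s.
At the end, for the whole second after the job is handed in: The gate is shut and stays so (below 0.075 rad), the latch bar lies down behind the catch (below 0.03 rad), the long board is home and held there by the gate (which presses on it with more than 0.8 N), and gate, bar and board are at rest (value of joint gate below 0.075 rad and value of joint latch below 0.03 rad and x of board in the frame of rack above -0.0275 m and contact force between gate_frame and board above 0.8 N and angular speed of each of gate_frame, latch_bar below 0.05 rad/s and linear speed of board below 0.02 m/s); the robot touches nothing.
It fails at once if the gate presses on the long board with more than 16 N (contact force between gate_frame and board above 16 N).
It fails at once if the robot presses on the long board with more than 16 N (contact force between any of the arm, the fingers and board above 16 N).
It fails at once if another board is shifted by more than 10 mm (distance of any of board_mid, board_low from where it was at the start of the episode above 0.01 m).
It fails at once if a bystander on the bench is moved by more than 15 mm (distance of any of dish, reel, screwdriver, flux_bottle, jar, battery_pack from where it was at the start of the episode above 0.015 m).
It also fails if it takes over 67 s, if anything falls off the work surface, if the arm or the gripper's body presses on something with over 40 N, if the wrist force passes 120 N, or if a joint passes its speed limit or range.

ROBOT

A 7-joint arm with a two-finger parallel gripper is mounted at the origin on the work surface. World frame = base frame: x ahead of the robot, y to its left, z up, the work surface at z = 0. Lengths are in m, angles in rad, forces in N, time in s.
With the tool pointing down it reaches from about 0.4 to 0.875 m from the base axis. Payload 6.5 kg.
Tool frame: the origin (TCP) lies midway between the tips of the shut fingers; the grasp point (between the pads) lies 19 mm behind it; z points along the fingers, y is the line along which they close (so a half turn about z gives the same grasp; the last joint's range is limited). The gripper opens to 88 mm and grips with 3 to 60 N. Pads are 18 mm wide; open, the fingers measure 123 mm over their backs; the gripper's body (75 mm by 187 mm) begins 45 mm behind the grasp point.
Start: joints at [-1.267, 0.536, -0.004, 1.538, 0.003, 1.067, -0.071], TCP at [0.235, 0.606, 0.239] pointing down, gripper open.
Joint ranges: [-2.7, 2.7], [-0.37, 2.16], [-1.27, 1.26], [0.24, 2.4], [-1.31, 4.45], [0.19, 1.91], [-2.76, 2.76]. Speed limits (rad/s): [2.39, 2.39, 3.14, 3.14, 3.14, 3.14, 3.14].

INTERFACE

Orientations are given as a rotation vector (axis times angle).
In Python, from station import * gives the robot as it stands.
- The arm moves only by the shell command python3 -m jog 'ROWS' [FORCE]. ROWS is a JSON object of lists of equal length, an entry for each row: "delta_rot": the turn, a rotation vector about the tool's x, y, z in degrees, a list of three; "linear": the shift along the tool's x, y, z in cm, a list of three; "grip": the opening, from 0 (shut) to 1 (fully open). In form: {"delta_rot": [[ax, ay, az], ...], "linear": [[tx, ty, tz], ...], "grip": [grip, ...]}. A call has 1 to 20 rows; each row is the pose to reach, as a shift and turn from the pose commanded when the call began, along the tool's axes at that moment; what a row does not reach only later rows make up. A row lasts 1/10 s, in which the tool goes at most 50 mm and 8.59 degrees, less where a joint would pass 70% of its speed; a pose out of reach is approached as far as the arm can. A call with a gripper value outside its range is refused whole. The fingers move at their own pace and stop on an object; FORCE is the grip in N (left out, the last holds). Time passes only in rows, so rows that repeat a pose let the fingers close. It gives the time, the measured TCP pose, the force, the opening and the grip force at its end, in the units of the state.
- get_obs(): the state, without advancing time (a new reading comes with each control period).
- read_camera(name): name is "scene" or "top" or "wrist"; returns (picture, depth): 400x640x3 uint8, red, green, blue; 400x640 float32, m along the optical axis (not along the pixel's ray), 0 where there is no reading.
- calibration(name): a dict with "fov_y" (degrees; the focal length in pixels is half the picture's height over the tangent of half this angle, whatever the lens; pixels are square), "cx", "cy" (the principal point, pixels), "view" (4x4, takes a point from world to camera coordinates). Camera axes: x right, y down, z forward; pixel columns grow to the right and rows downward; lengths in m; the calibration is good to about 2 mm. A picture is of the moment at which its call begins: read the wrist's pose just before it. calibration takes no time and is no camera call; for the wrist camera it gives the pose at the moment of the call.
- hand_in(): hands the job in; it is judged then, once.
The state is a dict: "clock": time; "q": joint angles; "joint_velocities": joint speeds; "effort": joint torques, N m; "tool_pos": TCP position; "eef_rot": TCP orientation; "ft_force": force on the tool from outside, world axes, zero at the start; "wrist_torque": the same for the moment, N m; "grip_width": finger opening in m; "grasp_force": force on a finger pad.
Only numpy, scipy, OpenCV 4.12 (cv2) and the standard library are available. Lean on these libraries where they do the work, as an engineer would, in place of code of your own. Each camera call takes 0.05 s, during which the arm holds its last target. There are 200 camera calls.

## Working session

There is one attempt and no reset: what is moved stays moved. The work goes in short steps, Python scripts to look and compute and a shell command to move; the robot and the scene stay as the last step left them, time stands still between calls to the robot, and variables do not carry over. Pictures are saved under pics/ and viewed, at most 10 in all, crops included, and the job is handed in when it is done.

```bash
mkdir -p pics; ls; python3 - <<'E'
from station import *
import cv2,numpy as np
o=get_obs();print(o)
for n in("scene","top"):
    p,d=read_camera(n);np.savez(f'pics/{n}0.npz',p=p,d=d)
    cv2.imwrite(f'pics/{n}0.png',p[:,:,::-1])
    c=calibration(n);print(n,c)
E
```

```text
pics
{'clock': 0.0, 'q': array([-1.26720032,  0.53720134, -0.00445716,  1.53884418,  0.00262455,
        1.06731585, -0.07123721]), 'joint_velocities': array([ 0.00021084, -0.00024788, -0.00043659,  0.00043965,  0.00143471,
        0.00023867,  0.00123073]), 'effort': array([-1.59423362e-03, -5.70965445e+01,  9.89957638e-01, -2.51614183e+01,
       -5.63216081e-02,  1.76530547e-02,  1.80214943e-04]), 'tool_pos': array([0.23471649, 0.60548368, 0.23782742]), 'eef_rot': array([-5.77439583e-01, -3.08787999e+00,  2.75394167e-03]), 'ft_force': array([-0.24779749, -0.59238309, -0.45764955]), 'wrist_torque': array([ 0.02969912,  0.03085857, -0.02733441]), 'grasp_force': 0.0, 'grip_width': 0.08807754447583722}
scene {'fov_y': 50.60815267936388, 'cx': 325.41945079089027, 'cy': 206.02827380586922, 'view': array([[ 0.67117714,  0.74117169, -0.01362983, -0.38966246],
       [ 0.64230331, -0.59062845, -0.48847159, -0.34393047],
       [-0.37009148,  0.31909648, -0.87247334,  1.33777598],
       [ 0.        ,  0.        ,  0.        ,  1.        ]])}
top {'fov_y': 45.56740851750574, 'cx': 316.67111841088206, 'cy': 188.4304557021225, 'view': array([[-0.01851095, -0.99982065,  0.00400078,  0.02138602],
       [-0.99379564,  0.01796019, -0.10976179,  0.61885469],
       [ 0.10967025, -0.00600776, -0.99394987,  1.4257085 ],
       [ 0.        ,  0.        ,  0.        ,  1.        ]])}
```

View pics/scene0.png

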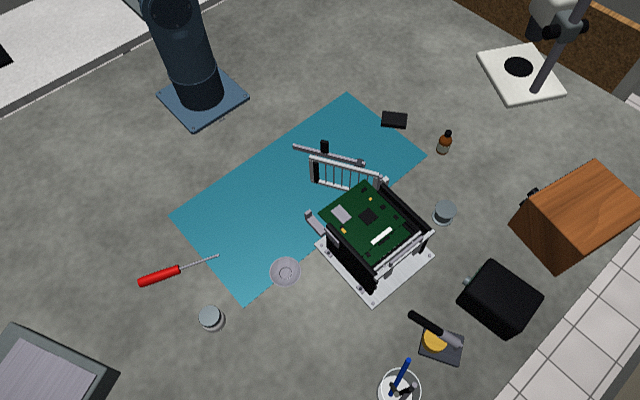

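View pics/top0.png

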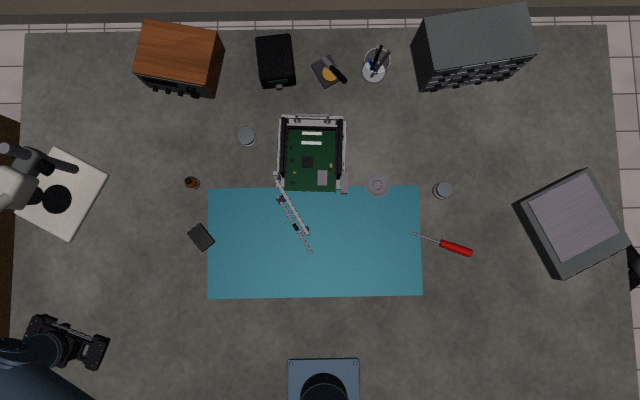

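The scene view shows the magazine at about (375,240), the gate with its bar and grip at (335,160), the dish at (285,270) and the reel at (443,212). The top view shows the board at (313,160), the hinge at (278,178), the bar end at (310,252) and the catch at (344,186).

```bash
cat > h.py <<'E'
import numpy as np,cv2
from station import *
from scipy.spatial.transform import Rotation as R
def load(n,c):
    return np.load(n)['p'],np.load(n)['d'],c
def rays(c,u,v):
    f=200/np.tan(np.radians(c['fov_y']/2));V=c['view']
    d=np.stack([(u-c['cx'])/f,(v-c['cy'])/f,np.ones_like(u,float)],-1)
    return -V[:3,:3].T@V[:3,3], d@V[:3,:3]
def cloud(d,c):
    v,u=np.mgrid[:400,:640];o,r=rays(c,u.astype(float),v.astype(float))
    P=o+r*d[...,None];P[d<=0]=np.nan;return P
def onplane(c,u,v,z):
    o,r=rays(c,np.asarray(u,float),np.asarray(v,float));return o+r*((z-o[2])/r[...,2])[...,None]
E
python3 - <<'E'
from h import *
C={}
for n in("scene","top"):
    a=np.load(f'pics/{n}0.npz');c=calibration(n);P=cloud(a['d'],c);C[n]=(a['p'],P,c)
    p=a['p'].astype(int);hsv=cv2.cvtColor(a['p'],cv2.COLOR_RGB2HSV)
    g=(hsv[...,0]>40)&(hsv[...,0]<78)&(hsv[...,1]>90)&(P[...,0]>.45)&(P[...,0]<.9)&(abs(P[...,1])<.2)
    k=cv2.morphologyEx(g.astype(np.uint8),cv2.MORPH_CLOSE,np.ones((9,9)))
    cn=max(cv2.findContours(k,0,2)[0],key=cv2.contourArea)[:,0]
    W=onplane(c,cn[:,0],cn[:,1],.109)[:,:2]
    r=cv2.minAreaRect((W*1000).astype(np.float32));print(n,'board',r,cv2.boxPoints(r).round().tolist(),'z',np.nanmedian(P[g][:,2]))
    roi=(P[...,0]>.4)&(P[...,0]<.95)&(P[...,1]>-.2)&(P[...,1]<.25)
    gray=(hsv[...,1]<40)&(hsv[...,2]>140)
    m=roi&gray&(P[...,2]>.004)&(P[...,2]<.016)
    k=m.astype(np.uint8);nn,l,s,_=cv2.connectedComponentsWithStats(k)
    Q=P[m][:,:2]*1000
    print('plate',len(Q),[cv2.boxPoints(cv2.minAreaRect(Q.astype(np.float32))).round().tolist()], cv2.minAreaRect(Q.astype(np.float32)))
    m=roi&(P[...,2]>.145)&(P[...,2]<.2);print('grip',P[m].shape,np.median(P[m],0),P[m].max(0))
    m=roi&(P[...,2]>.124)&(P[...,2]<.145)&(P[...,0]<P[...,0][g].min()-.02);Q=P[m]
    if len(Q)>10: r=cv2.minAreaRect((Q[:,:2]*1000).astype(np.float32));print('bar',len(Q),r,cv2.boxPoints(r).round().tolist())
big=[]
for n in C:
    p=C[n][0]; cr=p[90:290,270:450] if n=='scene' else p[100:260,250:410]
    big.append(cv2.resize(cr,(400,400),interpolation=cv2.INTER_CUBIC))
cv2.imwrite('pics/z.png',np.hstack(big)[:,:,::-1])
E
```

```text
scene board ((715.14306640625, 15.23443603515625), (202.92794799804688, 220.31314086914062), 87.2940444946289) [[600.0, -81.0], [820.0, -91.0], [830.0, 111.0], [610.0, 122.0]] z 0.10835823460228289
plate 2238 [[[408.0, 131.0], [493.0, -259.0], [912.0, -168.0], [827.0, 223.0]]] ((659.9351806640625, -18.015350341796875), (429.1727600097656, 399.40972900390625), 12.278368949890137)
grip (414, 3) [0.82007227 0.0104819  0.15982768] [0.9432783  0.11015791 0.19025071]
bar 124 ((453.38873291015625, 42.44670867919922), (58.20072555541992, 11.83639144897461), 32.04536437988281) [[426.0, 32.0], [432.0, 22.0], [481.0, 53.0], [475.0, 63.0]]
top board ((697.5745849609375, 26.891952514648438), (163.7314910888672, 184.29910278320312), 87.04379272460938) [[601.0, -50.0], [785.0, -60.0], [794.0, 104.0], [610.0, 113.0]] z 0.10771855243578132
plate 5 [[[768.0, -82.0], [768.0, -83.0], [779.0, -82.0], [779.0, -82.0]]] ((773.6554565429688, -82.24945068359375), (11.427396774291992, 0.4732435941696167), 0.4373962879180908)
grip (201, 3) [0.81757354 0.01453602 0.15907934] [0.93948997 0.1260098  0.18807612]
bar 336 ((510.22894287109375, 65.87735748291016), (181.39715576171875, 34.01279067993164), 31.40726661682129) [[424.0, 33.0], [442.0, 4.0], [597.0, 99.0], [579.0, 128.0]]
```

View pics/z.png

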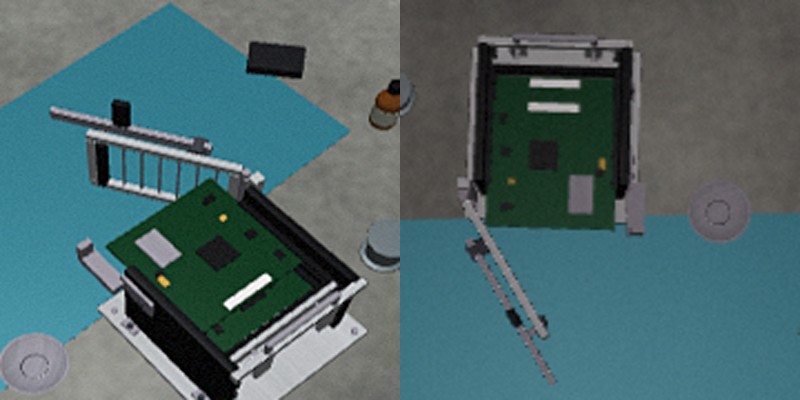

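The crop shows, in the top half, the board's front corners at about (485,228) and (613,231), the hinge at (465,188), the grip at (514,317) and the bar end at (552,381). The scene half shows three plate corners.

```bash
python3 - <<'E'
from h import *
ct,cs=calibration('top'),calibration('scene')
T=lambda x,y,z:onplane(ct,(x-400)/2.5+250,y/2.5+100,z).round(4)
print('board FL,FR',T(485,228,.109),T(613,231,.109))
print('hinge',T(465,188,.14),'gatefree',T(545,335,.138),'barend',T(552,381,.136),'pivot',T(475,250,.136),'grip',T(514,317,.17))
print('wall fr L,R',T(478,200,.138),T(628,200,.138),'nib',T(636,232,.14))
a=np.load('pics/scene0.npz');p=a['p'];P=cloud(a['d'],cs)
hsv=cv2.cvtColor(p,cv2.COLOR_RGB2HSV)
m=((hsv[...,1]<45)&(hsv[...,2]>150)&(P[...,2]<.03)&(P[...,2]>-.01)).astype(np.uint8)
m[:,:300]=0;m[:225]=0;m[:,450:]=0;m[320:]=0
m=cv2.morphologyEx(m,cv2.MORPH_OPEN,np.ones((2,2)))
n,l,s,_=cv2.connectedComponentsWithStats(m);print(s[1:][s[1:,4]>30])
v,u=np.nonzero(m);Q=onplane(cs,u,v,.01)[:,:2]*1000
h=cv2.convexHull(Q.astype(np.float32))[:,0];print(cv2.minAreaRect(h),cv2.boxPoints(cv2.minAreaRect(h)).round().tolist())
for U,V in((434,258),(315,243),(373,307)):print(onplane(cs,U,V,.01))
# grip top colour
Ptop=cloud(np.load('pics/top0.npz')['d'],ct)
m=(Ptop[...,2]>.145)&(Ptop[...,2]<.2)&(Ptop[...,0]<.58)&(Ptop[...,0]>.4)&(abs(Ptop[...,1])<.2);print('gripT',Ptop[m].round(3).tolist()[:12])
m=(P[...,2]>.145)&(P[...,2]<.2)&(P[...,0]<.58)&(P[...,0]>.4)&(abs(P[...,1])<.2);print('gripS',m.sum(),np.median(P[m],0),P[m].min(0),P[m].max(0))
# dish
E
```

```text
board FL,FR [0.6045 0.1055 0.109 ] [ 0.5983 -0.0431  0.109 ]
hinge [0.6475 0.1259 0.14  ] gatefree [0.479  0.0375 0.138 ] barend [0.4275 0.0305 0.136 ] pivot [0.5767 0.1155 0.136 ] grip [0.4989 0.0709 0.17  ]
wall fr L,R [0.6337 0.1113 0.138 ] [ 0.6306 -0.0597  0.138 ] nib [ 0.5935 -0.0678  0.14  ]
[[ 315  237  121   73 1709]
 [ 306  261   17   31  269]
 [ 322  269   14    9   62]
 [ 327  278   16   14   85]]
((773.8953857421875, -32.16156005859375), (319.7720031738281, 175.4392547607422), 40.64018630981445) [[595.0, -70.0], [710.0, -203.0], [952.0, 5.0], [838.0, 139.0]]
[0.85255269 0.1179091  0.01      ]
[ 0.62211421 -0.07318078  0.01      ]
[ 0.83721205 -0.08150195  0.01      ]
gripT [[0.579, 0.123, 0.145], [0.573, 0.115, 0.146], [0.57, 0.115, 0.145], [0.564, 0.112, 0.148], [0.562, 0.112, 0.146], [0.525, 0.09, 0.146], [0.509, 0.075, 0.181], [0.506, 0.077, 0.186], [0.506, 0.075, 0.184], [0.506, 0.072, 0.182], [0.504, 0.08, 0.184], [0.503, 0.077, 0.185]]
gripS 108 [0.50453567 0.06789938 0.17093078] [0.49150254 0.06222164 0.14566506] [0.51130529 0.07761032 0.19025071]
```

```bash
cat >> h.py <<'E'
O=np.array([.738,.024]);TH=-.044
def rack(p): return R.from_euler('z',TH).apply(np.r_[np.asarray(p[:2]),0])[:2]+O
def unrack(p): return R.from_euler('z',-TH).apply(np.r_[np.asarray(p[:2])-O,0])[:2]
def go(x,y,z,yaw,roll=0,tilt=0):
    """tool down, tool y along world angle yaw (or yaw+pi); tilt = turn about tool y"""
    o=get_obs();R0=R.from_rotvec(o['eef_rot']);best=None
    for w in(yaw,yaw+np.pi):
        Y=np.array([np.cos(w),np.sin(w),0]);Z=np.array([0,0,-1.]);X=np.cross(Y,Z)
        Rt=R.from_matrix(np.c_[X,Y,Z])*R.from_euler('y',tilt)
        d=(R0.inv()*Rt).as_rotvec(degrees=True)
        if best is None or np.linalg.norm(d)<np.linalg.norm(best[0]):best=(d,Rt)
    print('t',o['clock'],'tool x,y axes',best[1].as_matrix()[:,:2].T.round(3).tolist())
    print('delta_rot',best[0].round(2).tolist(),'linear cm',(R0.inv().apply(np.array([x,y,z])-o['tool_pos'])*100).round(2).tolist())
E
python3 - <<'E'
from h import *
go(.577,.015,.25,TH+np.pi/2)
E
```

```text
t 0.1 tool x,y axes [[-0.999, 0.044, 0.0], [0.044, 0.999, 0.0]]
delta_rot [-0.09, -0.01, -18.66] linear cm [-53.25, -42.7, -1.13]
```

```bash
python3 -m jog '{"delta_rot":[[0,0,-18.7],[0,0,-18.7],[0,0,-18.7],[0,0,-18.7],[0,0,-18.7],[0,0,-18.7],[0,0,-18.7],[0,0,-18.7],[0,0,-18.7],[0,0,-18.7],[0,0,-18.7],[0,0,-18.7],[0,0,-18.7],[0,0,-18.7],[0,0,-18.7],[0,0,-18.7],[0,0,-18.7],[0,0,-18.7],[0,0,-18.7],[0,0,-18.7]],"linear":[[-53.2,-42.7,-1.1],[-53.2,-42.7,-1.1],[-53.2,-42.7,-1.1],[-53.2,-42.7,-1.1],[-53.2,-42.7,-1.1],[-53.2,-42.7,-1.1],[-53.2,-42.7,-1.1],[-53.2,-42.7,-1.1],[-53.2,-42.7,-1.1],[-53.2,-42.7,-1.1],[-53.2,-42.7,-1.1],[-53.2,-42.7,-1.1],[-53.2,-42.7,-1.1],[-53.2,-42.7,-1.1],[-53.2,-42.7,-1.1],[-53.2,-42.7,-1.1],[-53.2,-42.7,-1.1],[-53.2,-42.7,-1.1],[-53.2,-42.7,-1.1],[-53.2,-42.7,-1.1]],"grip":[0,0,0,0,0,0,0,0,0,0,0,0,0,0,0,0,0,0,0,0]}' 10
python3 - <<'E'
from h import *
go(.577,.015,.096,TH+np.pi/2)
p,d=read_camera('wrist');c=calibration('wrist');cv2.imwrite('pics/w1.png',p[:,:,::-1])
np.savez('pics/w1.npz',p=p,d=d,**c)
E
```

```text
clock: 2.1
tool_pos: [0.5765, 0.0164, 0.2498]
eef_rot: [0.066, 3.141, 0.0]
ft_force: [0.8, 0.0, 0.9]
grip_width: 0.0007
grasp_force: 0.0
t 2.1 tool x,y axes [[-0.999, 0.044, 0.0], [0.044, 0.999, 0.0]]
delta_rot [0.01, 0.0, 0.11] linear cm [-0.06, -0.14, 15.38]
```

View pics/w1.png

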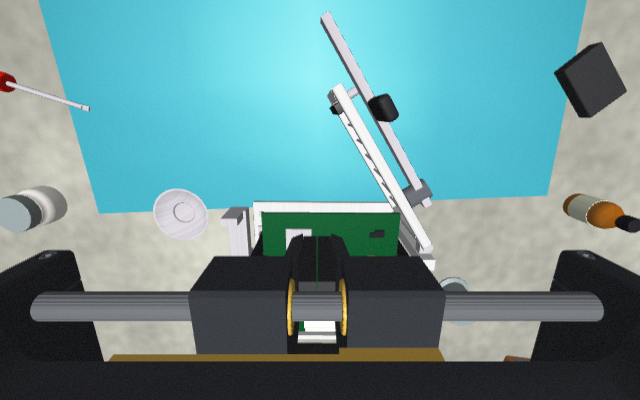

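The wrist view shows the board's front edge along row 212, from column 262 to 398. The nib is at (235,213), the grip top at (382,106) and the bar end at (326,17); the gate is well clear of the fingers.

```bash
python3 - <<'E'
from h import *
a=np.load('pics/w1.npz');c={k:a[k] for k in('fov_y','cx','cy','view')}
S=lambda n,u,v,z:print(n,(w:=onplane(c,u,v,z)).round(4),'rack',unrack(w).round(4))
S('bFL',398,212,.109);S('bFR',262,212,.109);S('nib front',235,212,.14);S('nib frontL',245,212,.14);S('grip top',383,100,.1855);S('barend',326,15,.1365);S('gate free',333,90,.138)
S('wallR',253,203,.01)
P=cloud(a['d'],c)
for n,(u,v) in dict(nib=(235,213),gt=(382,100),gtb=(382,112),board=(285,225),bar=(360,75)).items():print(n,P[v,u].round(4))
E
python3 -m jog '{"delta_rot":[[0,0,0],[0,0,0],[0,0,0],[0,0,0],[0,0,0]],"linear":[[0,0,5],[0,0,10],[0,0,15.4],[0,0,15.4],[0,0,15.4]],"grip":[0,0,0,0,0]}'
```

```text
bFL [0.6078 0.1022 0.109 ] rack [-0.1335  0.0724]
bFR [ 0.6014 -0.0441  0.109 ] rack [-0.1334 -0.074 ]
nib front [ 0.5896 -0.0632  0.14  ] rack [-0.1444 -0.0936]
nib frontL [ 0.59   -0.0536  0.14  ] rack [-0.1444 -0.084 ]
grip top [0.4954 0.0659 0.1855] rack [-0.2442  0.0312]
barend [0.4275 0.0297 0.1365] rack [-0.3105 -0.008 ]
gate free [0.484  0.0337 0.138 ] rack [-0.2542 -0.0014]
wallR [ 0.6216 -0.0773  0.01  ] rack [-0.1119 -0.1063]
nib [ 0.5953 -0.0677  0.1263]
gt [0.4954 0.0654 0.1846]
gtb [0.5035 0.0658 0.1838]
board [ 0.6178 -0.0206  0.1084]
bar [0.4734 0.0565 0.14  ]
clock: 2.65
tool_pos: [0.5763, 0.0156, 0.0957]
eef_rot: [-0.068, -3.139, 0.001]
ft_force: [0.4, -0.6, 0.3]
grip_width: 0.0003
grasp_force: 0.0
```

```bash
python3 -m jog '{"delta_rot":[[0,0,0],[0,0,0],[0,0,0],[0,0,0],[0,0,0],[0,0,0],[0,0,0],[0,0,0],[0,0,0],[0,0,0]],"linear":[[-0.4,0,0],[-0.8,0,0],[-1.1,0,0],[-1.3,0,0],[-1.5,0,0],[-1.7,0,0],[-1.9,0,0],[-2.1,0,0],[-2.2,0,0],[-2.2,0,0]],"grip":[0,0,0,0,0,0,0,0,0,0]}'
python3 -m jog '{"delta_rot":[[0,0,0],[0,0,0],[0,0,0],[0,0,0],[0,0,0],[0,0,0],[0,0,0],[0,0,0],[0,0,0],[0,0,0]],"linear":[[-0.1,0,0],[-0.3,0,0],[-0.5,0,0],[-0.7,0,0],[-0.9,0,0],[-1.1,0,0],[-1.3,0,0],[-1.5,0,0],[-1.5,0,0],[-1.5,0,0]],"grip":[0,0,0,0,0,0,0,0,0,0]}'
```

```text
clock: 3.65
tool_pos: [0.5987, 0.0147, 0.0957]
eef_rot: [-0.068, -3.141, 0.0]
ft_force: [-1.5, -0.3, 0.2]
grip_width: 0.0001
grasp_force: 0.3
clock: 4.65
tool_pos: [0.6139, 0.0141, 0.0958]
eef_rot: [0.068, 3.14, 0.0]
ft_force: [0.2, -0.0, -0.4]
grip_width: 0.0007
grasp_force: 0.0
```

```bash
for i in 1 2; do python3 -m jog '{"delta_rot":[[0,0,0],[0,0,0],[0,0,0]],"linear":[[-0.15,0,0],[-0.3,0,0],[-0.4,0,0]],"grip":[0,0,0]}' | grep -E "pos|ft"; done
python3 -m jog '{"delta_rot":[[0,0,0],[0,0,0]],"linear":[[-0.1,0,0],[-0.2,0,0]],"grip":[0,0]}' | grep -E "pos|ft"
python3 - <<'E'
from h import *
p,d=read_camera('top');c=calibration('top');cv2.imwrite('pics/t2.png',cv2.resize(p[120:220,250:370],(720,600),interpolation=cv2.INTER_CUBIC)[:,:,::-1])
E
```

```text
tool_pos: [0.6175, 0.0139, 0.0958]
ft_force: [-2.1, 0.4, 1.2]
tool_pos: [0.6218, 0.0137, 0.0958]
ft_force: [-1.1, -0.2, 1.6]
tool_pos: [0.6237, 0.0136, 0.0957]
ft_force: [-1.9, 0.4, 1.6]
```

View pics/t2.png

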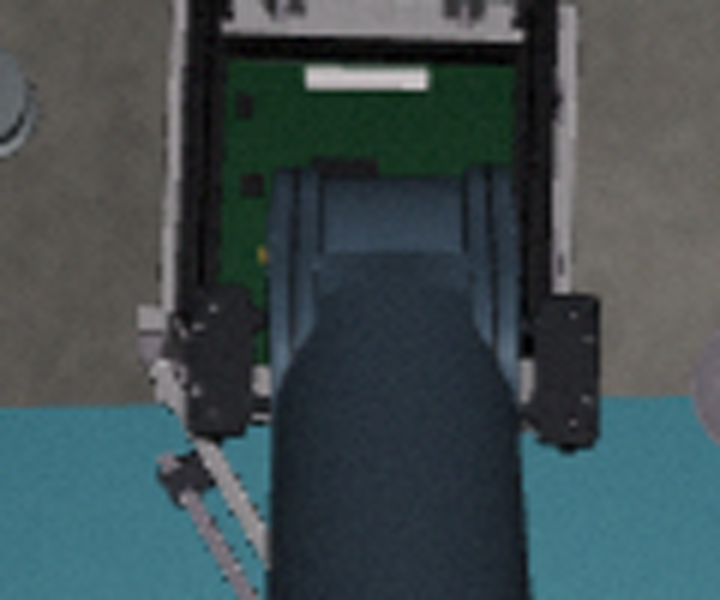

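The enlarged top view shows the board's rear edge at row 60, nearly at the black rail (rows 38–58), and the gripper clear of the gate. I'll creep on from here, watching the force.

```bash
for i in 1 2 3; do python3 -m jog '{"delta_rot":[[0,0,0],[0,0,0],[0,0,0]],"linear":[[-0.1,0,0],[-0.2,0,0],[-0.2,0,0]],"grip":[0,0,0]}' | grep -E "pos|ft"; done
```

```text
tool_pos: [0.6258, 0.0135, 0.0957]
ft_force: [-1.0, -0.3, 0.5]
tool_pos: [0.6271, 0.0136, 0.0956]
ft_force: [-3.9, 0.2, 2.5]
tool_pos: [0.6282, 0.0137, 0.0956]
ft_force: [-7.7, 0.9, 6.2]
```

```bash
python3 - <<'E'
from h import *
p,d=read_camera('top');c=calibration('top')
print(get_obs()['ft_force'])
for u in(295,300,330):
    print(u,p[124:136,u].tolist())
w=onplane(c,[295,330],[130,130],.109);print(w,[unrack(x) for x in w])
P=cloud(d,c);print(P[122:134,300].round(4).tolist())
p,d=read_camera('wrist');cv2.imwrite('pics/w3.png',p[150:400,150:500][:,:,::-1])
E
```

```text
[-7.20988024  0.62893121  5.97757361]
295 [[139, 135, 137], [45, 44, 44], [15, 12, 13], [13, 12, 13], [8, 12, 9], [16, 47, 26], [22, 50, 31], [21, 48, 31], [20, 46, 29], [18, 45, 26], [25, 52, 32], [17, 47, 28]]
300 [[136, 133, 135], [62, 62, 66], [14, 14, 13], [13, 14, 14], [2, 10, 4], [23, 50, 31], [56, 78, 63], [51, 74, 61], [49, 75, 58], [16, 46, 25], [18, 47, 29], [15, 45, 27]]
330 [[141, 139, 142], [136, 132, 136], [49, 49, 48], [14, 14, 11], [12, 13, 13], [9, 26, 17], [21, 50, 31], [20, 49, 30], [17, 48, 29], [22, 50, 31], [22, 52, 32], [18, 47, 29]]
[[ 0.78521167  0.07115602  0.109     ]
 [ 0.78339988 -0.03197179  0.109     ]] [array([0.04509178, 0.04918703]), array([ 0.0478179 , -0.05392067])]
[[0.8175, 0.057, 0.0758], [0.804, 0.0559, 0.1172], [0.7999, 0.0558, 0.1216], [0.7965, 0.0558, 0.1231], [0.7945, 0.056, 0.1192], [0.792, 0.0561, 0.1172], [0.7908, 0.0563, 0.1096], [0.7885, 0.0564, 0.1067], [0.784, 0.0563, 0.1129], [0.7819, 0.0565, 0.1094], [0.7796, 0.0566, 0.1061], [0.777, 0.0567, 0.1044]]
```

View pics/w3.png

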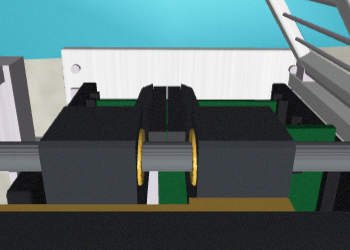

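```bash
python3 -m jog '{"delta_rot":[[0,0,0],[0,0,0],[0,0,0],[0,0,0],[0,0,0],[0,0,0],[0,0,0],[0,0,0],[0,0,0],[0,0,0],[0,0,0]],"linear":[[0.3,0,0],[2,0,0],[4,0,0],[4,0,-4],[4,0,-8],[4,0,-12],[4,0,-16],[4,0,-17.5],[4,0,-17.5],[4,0,-17.5],[4,0,-17.5]],"grip":[0,0,0,0,0,0,0,0,0,0,0]}'
python3 - <<'E'
from h import *
p,d=read_camera('wrist');c=calibration('wrist');cv2.imwrite('pics/w4.png',p[:,:,::-1])
P=cloud(d,c)
m=(P[...,2]>.155)&(P[...,2]<.19)&(P[...,0]<.56)&(P[...,0]>.4)&(abs(P[...,1]-.06)<.06)
print(m.sum(),np.nanmedian(P[m],0))
t=m&(P[...,2]>.178)
Q=P[t];print('top',len(Q),cv2.minAreaRect((Q[:,:2]*1000).astype(np.float32)),Q[:,2].mean())
hsv=cv2.cvtColor(p,cv2.COLOR_RGB2HSV)
b=(P[...,2]>.13)&(P[...,2]<.148)&(P[...,0]<.6)&(P[...,0]>.4)&(P[...,1]>0)&(P[...,1]<.14)
v,u=np.nonzero(b);print('bar/gate px',len(u))
mm=np.zeros((400,640),np.uint8);mm[b]=255
n,l,s,ce=cv2.connectedComponentsWithStats(mm)
for i in range(1,n):
  if s[i,4]>60:
    W=onplane(c,*np.nonzero(l==i)[::-1],.138)[:,:2]*1000;print(s[i],cv2.minAreaRect(W.astype(np.float32)))
# board front edge
g=(hsv[...,0]>40)&(hsv[...,0]<78)&(hsv[...,1]>90)&(abs(P[...,2]-.109)<.02)
v,u=np.nonzero(g)
for U in(290,300,350,370):
    vv=v[u==U]
    if len(vv): print(U,vv.min(),unrack(onplane(c,U,vv.min(),.109)).round(4))
E
```

```text
clock: 7.6
tool_pos: [0.5889, 0.0151, 0.2691]
eef_rot: [-0.068, -3.139, 0.001]
ft_force: [0.2, -0.3, -0.4]
grip_width: 0.0005
grasp_force: 0.0
495 [0.50065293 0.06812911 0.18388911]
top 362 ((500.19207763671875, 70.00054931640625), (19.733205795288086, 10.238228797912598), 28.585065841674805) 0.18411897942631206
bar/gate px 3917
[ 321    2  107  195 3917] ((514.0443115234375, 66.82296752929688), (190.49159240722656, 33.597984313964844), 31.069713592529297)
290 223 [-0.1011 -0.0469]
300 223 [-0.1011 -0.0353]
350 223 [-0.1011  0.0228]
370 223 [-0.1011  0.0461]
```

View pics/w4.png

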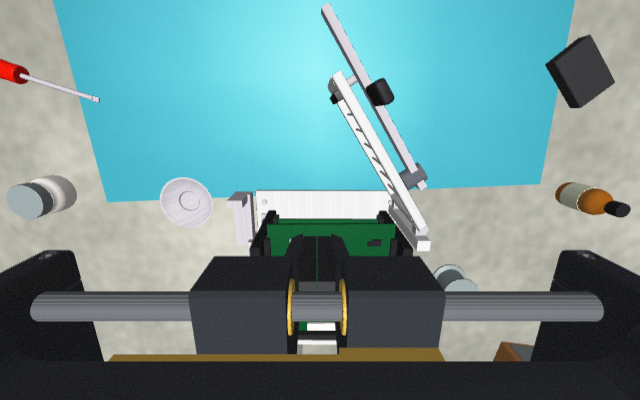

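The view shows the board well in (front edge at row 223), the grip top at (379,92), the bar from (326,6) to (420,185), and the hinge end of the gate near (422,243).

```bash
python3 - <<'E'
from h import *
c=calibration('wrist');al=1.026
a=np.array([-np.sin(al),-np.cos(al)]);n=np.array([-np.cos(al),np.sin(al)])
E=onplane(c,326,5,.1405)[:2];print('end',E,'H',E-.235*a-.019*n)
G=np.array([.5002,.07]);print('H from grip',G-.15*a-.019*n)
F=onplane(c,338,74,.138)[:2];print('gate free mid',F,'H',F-.185*a)
print('hinge px',onplane(c,424,243,.138)[:2],'H nominal',rack([-.095,.1]))
go(G[0],G[1],.23,np.pi-al-np.pi/2)
print('nib',unrack(onplane(c,238,193,.1405)))
E
```

```text
end [0.42770088 0.02951152] H [0.63852724 0.13504941]
H from grip [0.63833156 0.13148716]
gate free mid [0.48134652 0.03861269] H [0.6395646  0.13448781]
hinge px [0.65295406 0.12736082] H nominal [0.64749053 0.12808187]
t 7.65 tool x,y axes [[-0.518, 0.855, 0.0], [0.855, 0.518, 0.0]]
delta_rot [-0.09, -0.11, 56.3] linear cm [9.09, 5.11, 3.92]
nib [-0.14605779 -0.09534245]
```

```bash
python3 - <<'E'
from h import *
go(.5005,.0695,.23,1.03+np.pi/2);print(get_obs()['q'].round(2))
E
```

```text
t 7.65 tool x,y axes [[-0.515, -0.857, -0.0], [-0.857, 0.515, 0.0]]
delta_rot [0.05, -0.14, -61.5] linear cm [9.06, 5.06, 3.92]
[-0.23  0.4   0.17  1.68 -0.08  1.07  1.49]
```

```bash
python3 -m jog '{"delta_rot":[[0,0,8],[0,0,16],[0,0,24],[0,0,32],[0,0,40],[0,0,48],[0,0,56],[0,0,64],[0,0,72],[0,0,80],[0,0,88],[0,0,96],[0,0,104],[0,0,112],[0,0,120],[0,0,128],[0,0,136],[0,0,146.5],[0,0,146.5],[0,0,146.5]],"linear":[[1,1,0],[2,2,0],[3,3,0],[4,4,0],[5,5,0],[6,5.1,0],[7,5.1,0],[8,5.1,0],[9.1,5.1,0],[9.1,5.1,0],[9.1,5.1,0],[9.1,5.1,0],[9.1,5.1,0],[9.1,5.1,0],[9.1,5.1,0],[9.1,5.1,0],[9.1,5.1,0],[9.1,5.1,2],[9.1,5.1,2],[9.1,5.1,2]],"grip":[0,0,0,0,0,0,0,0,0,0,0.5,0.5,0.5,0.5,0.5,0.5,0.5,0.5,0.5,0.5]}' 15
python3 - <<'E'
from h import *
go(.5003,.0698,.1535,np.pi-1.03);print(get_obs()['q'].round(2))
E
```

```text
clock: 9.65
tool_pos: [0.5002, 0.0698, 0.2494]
eef_rot: [3.026, 0.84, -0.004]
ft_force: [-0.4, -0.1, 0.6]
grip_width: 0.0441
grasp_force: 0.0
t 9.65 tool x,y axes [[0.857, 0.515, 0.0], [0.515, -0.857, 0.0]]
delta_rot [0.01, 0.15, 0.03] linear cm [0.03, 0.01, 9.59]
[-0.73  0.31  0.62  1.93 -0.22  0.97 -1.04]
```

```bash
python3 -m jog '{"delta_rot":[[0,0,0],[0,0,0],[0,0,0],[0,0,0],[0,0,0],[0,0,0],[0,0,0],[0,0,0],[0,0,0],[0,0,0],[0,0,0],[0,0,0]],"linear":[[0,0,3],[0,0,6],[0,0,8],[0,0,9.4],[0,0,9.4],[0,0,9.4],[0,0,9.4],[0,0,9.4],[0,0,9.4],[0,0,9.4],[0,0,9.4],[0,0,9.4]],"grip":[0.5,0.5,0.5,0.5,0.5,0.5,0.05,0.05,0.05,0.05,0.05,0.05]}' 15
```

```text
clock: 10.85
tool_pos: [0.5012, 0.0698, 0.157]
eef_rot: [3.027, 0.839, 0.001]
ft_force: [-0.1, -0.5, 1.9]
grip_width: 0.01
grasp_force: 15.0
```

```bash
python3 -m jog '{"delta_rot":[[0,-3.15,0],[0,-6.3,0],[0,-9.5,0],[0,-12.6,0],[0,-12.6,0],[0,-12.6,0]],"linear":[[0.15,0,-0.49],[0.32,0,-0.97],[0.52,0,-1.45],[0.75,0,-1.9],[0.75,0,-1.9],[0.75,0,-1.9]],"grip":[0.05,0.05,0.05,0.05,0.05,0.05]}'
python3 - <<'E'
from h import *
p,d=read_camera('wrist');c=calibration('wrist')
s,ds=read_camera('scene');cv2.imwrite('pics/s5.png',np.hstack([cv2.resize(p,(480,300)),cv2.resize(s[110:270,250:420],(319,300))])[:,:,::-1])
E
```

```text
clock: 11.45
tool_pos: [0.5073, 0.0734, 0.1753]
eef_rot: [2.954, 0.819, -0.325]
ft_force: [0.3, -1.4, 0.6]
grip_width: 0.0098
grasp_force: 15.0
```

View pics/s5.png

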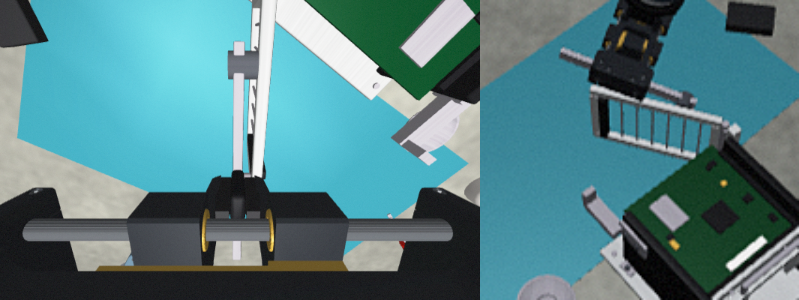

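The wrist view shows the grip held between the pads at (240,200) and the bar tilted. The scene inset shows the bar raised off the gate. Next I work out the arc.

```bash
cat >> h.py <<'E'
def arc(degs,H=(.6395,.132),dz=0,dr=0):
    o=get_obs();R0=R.from_rotvec(o['eef_rot']);p=o['tool_pos'];H=np.array([H[0],H[1],0])
    M=R0.as_matrix();al=np.arctan2(M[1,0],M[0,0])  # tool x ~ -a horizontally
    print('alpha',np.pi/2-al,'phi~',np.pi/2-al+TH,'ft',o['ft_force'].round(1),'r',np.hypot(*(p-H)[:2]))
    ax=R0.inv().apply([0,0,1])
    for D in degs:
        q=R.from_euler('z',D,degrees=True).apply((p-H)*np.array([1,1,0]))+H+[0,0,p[2]]
        print(D,'rot',(ax*D).round(1).tolist(),'lin',(R0.inv().apply(q-p)*100).round(2).tolist())
E
python3 - <<'E'
from h import *
arc([4,8,12,16,20,24,28])
E
```

```text
alpha 1.0303214314228737 phi~ 0.9863214314228737 ft [ 0.6 -1.7 -0.3] r 0.14451065193055548
4 rot [-0.9, 0.0, -3.9] lin [-0.09, 1.0, 0.02]
8 rot [-1.7, 0.0, -7.8] lin [-0.11, 2.01, 0.02]
12 rot [-2.6, 0.0, -11.7] lin [-0.06, 3.02, 0.01]
16 rot [-3.5, 0.0, -15.6] lin [0.06, 4.02, -0.01]
20 rot [-4.3, 0.0, -19.5] lin [0.25, 5.01, -0.05]
24 rot [-5.2, 0.0, -23.4] lin [0.5, 5.99, -0.11]
28 rot [-6.1, 0.0, -27.3] lin [0.82, 6.94, -0.18]
```

```bash
python3 -m jog '{"delta_rot":[[-0.9,0,-3.9],[-1.7,0,-7.8],[-2.6,0,-11.7],[-3.5,0,-15.6],[-4.3,0,-19.5],[-5.2,0,-23.4],[-6.1,0,-27.3],[-6.1,0,-27.3],[-6.1,0,-27.3]],"linear":[[-0.09,1,0.02],[-0.11,2.01,0.02],[-0.06,3.02,0.01],[0.06,4.02,-0.01],[0.25,5.01,-0.05],[0.5,5.99,-0.11],[0.82,6.94,-0.18],[0.82,6.94,-0.18],[0.82,6.94,-0.18]],"grip":[0.05,0.05,0.05,0.05,0.05,0.05,0.05,0.05,0.05]}'
python3 - <<'E'
from h import *
p,d=read_camera('wrist');c=calibration('wrist');cv2.imwrite('pics/w6.png',p[:,:,::-1])
arc([4,8,12,16])
E
```

```text
clock: 12.45
tool_pos: [0.5494, 0.0177, 0.1758]
eef_rot: [2.63, 1.483, -0.292]
ft_force: [-3.0, -4.8, 3.1]
grip_width: 0.01
grasp_force: 15.0
alpha 0.5439264046327672 phi~ 0.4999264046327672 ft [-3.  -4.9  2.6] r 0.145532923803287
4 rot [-0.9, -0.0, -3.9] lin [-0.09, 1.01, 0.02]
8 rot [-1.8, -0.0, -7.8] lin [-0.11, 2.03, 0.02]
12 rot [-2.6, -0.0, -11.7] lin [-0.06, 3.04, 0.01]
16 rot [-3.5, -0.0, -15.6] lin [0.06, 4.05, -0.02]
```

View pics/w6.png

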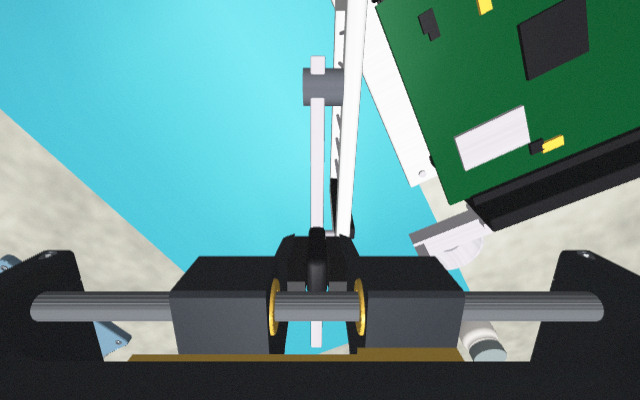

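The wrist view shows the bar still gripped and lifted, the nib at (415,237) ahead, and the gate about half shut. I'm moving the hinge estimate to suit the radial force.

```bash
python3 - <<'E'
from h import *
arc([0.001,4,8,12,16,18],H=(.6435,.129))
E
```

```text
alpha 0.5439264046327672 phi~ 0.4999264046327672 ft [-3.  -4.9  2.6] r 0.14574092256590643
0.001 rot [-0.0, -0.0, -0.0] lin [-0.0, 0.0, 0.0]
4 rot [-0.9, -0.0, -3.9] lin [-0.12, 1.01, 0.03]
8 rot [-1.8, -0.0, -7.8] lin [-0.18, 2.03, 0.04]
12 rot [-2.6, -0.0, -11.7] lin [-0.16, 3.04, 0.03]
16 rot [-3.5, -0.0, -15.6] lin [-0.07, 4.06, 0.01]
18 rot [-3.9, -0.0, -17.6] lin [-0.01, 4.56, -0.0]
```

Adding −0.15 cm along tool x.

```bash
python3 -m jog '{"delta_rot":[[-0.9,0,-3.9],[-1.8,0,-7.8],[-2.6,0,-11.7],[-3.5,0,-15.6],[-3.9,0,-17.6],[-3.9,0,-17.6],[-3.9,0,-17.6]],"linear":[[-0.27,1.01,0.06],[-0.33,2.03,0.07],[-0.31,3.04,0.06],[-0.22,4.06,0.04],[-0.16,4.56,0.03],[-0.16,4.56,0.03],[-0.16,4.56,0.03]],"grip":[0.05,0.05,0.05,0.05,0.05,0.05,0.05]}'
python3 - <<'E'
from h import *
arc([2,4,6,8],H=(.6435,.129))
p,d=read_camera('wrist');c=calibration('wrist');cv2.imwrite('pics/w7.png',p[:,:,::-1])
E
```

```text
clock: 13.2
tool_pos: [0.5886, -0.0051, 0.1757]
eef_rot: [2.345, 1.863, -0.257]
ft_force: [-0.3, 0.4, -1.6]
grip_width: 0.0098
grasp_force: 15.0
alpha 0.22765612630154863 phi~ 0.18365612630154865 ft [-0.3  0.4 -1.6] r 0.14490133810659697
2 rot [-0.4, -0.0, -2.0] lin [-0.07, 0.5, 0.02]
4 rot [-0.9, -0.0, -3.9] lin [-0.12, 1.0, 0.03]
6 rot [-1.3, -0.0, -5.9] lin [-0.16, 1.51, 0.04]
8 rot [-1.7, -0.0, -7.8] lin [-0.18, 2.01, 0.04]
```

View pics/w7.png

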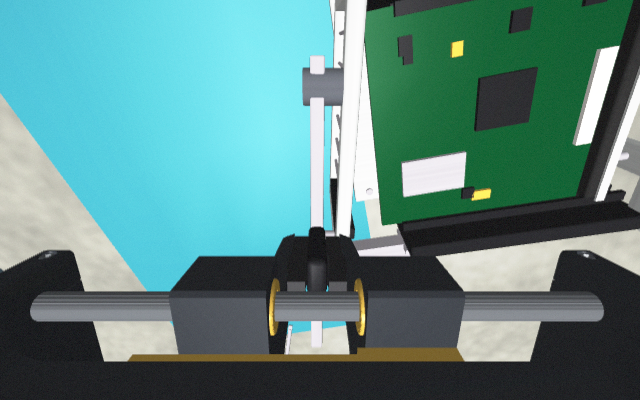

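The wrist view shows the gate nearly shut, the bar lifted (pivot block at (320,87)), and the catch arm at about (385,245) behind the bar. From here I go on force alone.

```bash
python3 -m jog '{"delta_rot":[[-0.4,0,-2],[-0.9,0,-3.9],[-0.9,0,-3.9],[-0.9,0,-3.9]],"linear":[[-0.07,0.5,0.02],[-0.12,1,0.03],[-0.12,1,0.03],[-0.12,1,0.03]],"grip":[0.05,0.05,0.05,0.05]}'
python3 - <<'E'
from h import *
arc([1,2],H=(.6435,.129))
E
```

```text
clock: 13.65
tool_pos: [0.5982, -0.0085, 0.1756]
eef_rot: [2.273, 1.942, -0.249]
ft_force: [1.5, 3.2, -2.6]
grip_width: 0.0099
grasp_force: 15.0
alpha 0.15684300964735542 phi~ 0.11284300964735543 ft [ 1.5  3.2 -2.6] r 0.1448081164492325
1 rot [-0.2, 0.0, -1.0] lin [-0.04, 0.25, 0.01]
2 rot [-0.4, 0.0, -2.0] lin [-0.07, 0.5, 0.02]
```

```bash
for i in 1 2; do python3 -m jog '{"delta_rot":[[-0.2,0,-1],[-0.2,0,-1],[-0.2,0,-1]],"linear":[[0.06,0.25,-0.01],[0.06,0.25,-0.01],[0.06,0.25,-0.01]],"grip":[0.05,0.05,0.05]}' |grep -E 'pos|ft'; done
python3 - <<'E'
from h import *
arc([1],H=(.6435,.129))
E
```

```text
tool_pos: [0.6007, -0.0092, 0.1757]
ft_force: [0.5, 2.6, -2.5]
tool_pos: [0.6032, -0.0098, 0.1758]
ft_force: [1.4, -0.2, -0.3]
alpha 0.12142497723839574 phi~ 0.07742497723839574 ft [ 1.4 -0.2 -0.3] r 0.14449782032632041
1 rot [-0.2, -0.0, -1.0] lin [-0.04, 0.25, 0.01]
```

```bash
for i in 1 2 3; do python3 -m jog '{"delta_rot":[[-0.1,0,-0.5],[-0.1,0,-0.5],[-0.1,0,-0.5]],"linear":[[0,0.13,0],[0,0.13,0],[0,0.13,0]],"grip":[0.05,0.05,0.05]}' |grep -E 'pos|ft'; done
```

```text
tool_pos: [0.6044, -0.01, 0.1758]
ft_force: [-0.7, -1.3, -0.2]
tool_pos: [0.6057, -0.0103, 0.1758]
ft_force: [-0.4, -3.3, 1.1]
tool_pos: [0.6071, -0.0105, 0.1759]
ft_force: [-0.6, -5.1, 1.6]
```

```bash
for i in 1 2 3; do python3 -m jog '{"delta_rot":[[-0.1,0,-0.5],[-0.1,0,-0.5],[-0.1,0,-0.5]],"linear":[[-0.08,0.13,0],[-0.08,0.13,0],[-0.08,0.13,0]],"grip":[0.05,0.05,0.05]}' |grep -E 'pos|ft'; done
```

```text
tool_pos: [0.6082, -0.0108, 0.1758]
ft_force: [-1.4, -4.0, 1.6]
tool_pos: [0.609, -0.0111, 0.1757]
ft_force: [-3.8, -2.4, 1.2]
tool_pos: [0.6101, -0.0114, 0.1756]
ft_force: [-5.1, -0.6, 0.2]
```

```bash
for i in 1 2; do python3 -m jog '{"delta_rot":[[-0.1,0,-0.5],[-0.1,0,-0.5],[-0.1,0,-0.5]],"linear":[[0,0.13,0],[0,0.13,0],[0,0.13,0]],"grip":[0.05,0.05,0.05]}' |grep -E 'pos|ft'; done
python3 -m jog '{"delta_rot":[[0,2,0],[0,4,0],[0,6.3,0],[0,7.5,0],[0,7.5,0],[0,7.5,0]],"linear":[[-0.04,0,0.32],[-0.08,0,0.64],[-0.21,0,1.0],[-0.24,0,1.2],[-0.24,0,1.2],[-0.24,0,1.2]],"grip":[0.05,0.05,0.05,0.05,0.05,0.05]}'
```

```text
tool_pos: [0.611, -0.0116, 0.1756]
ft_force: [-5.8, 0.2, 0.0]
tool_pos: [0.6116, -0.0119, 0.1754]
ft_force: [-8.3, -0.8, -0.3]
clock: 17.25
tool_pos: [0.6113, -0.0167, 0.164]
eef_rot: [2.234, 2.126, -0.105]
ft_force: [-6.9, 0.6, 0.1]
grip_width: 0.01
grasp_force: 15.0
```

```bash
python3 -m jog '{"delta_rot":[[0,2,0],[0,4,0],[0,5.1,0],[0,5.1,0],[0,5.1,0]],"linear":[[-0.08,0,0.3],[-0.16,0,0.6],[-0.19,0,0.8],[-0.19,0,0.8],[-0.19,0,0.8]],"grip":[0.05,0.05,0.05,0.05,0.05]}'
```

```text
clock: 17.75
tool_pos: [0.6115, -0.0189, 0.1569]
eef_rot: [-2.272, -2.162, 0.004]
ft_force: [-9.1, 0.9, 2.9]
grip_width: 0.01
grasp_force: 15.0
```

```bash
python3 -m jog '{"delta_rot":[[0,0,0],[0,0,0],[0,0,0],[0,0,0]],"linear":[[0,-0.1,0],[0,-0.2,0],[0,-0.3,0],[0,-0.3,0]],"grip":[0.05,0.05,0.05,0.05]}'; python3 -m jog '{"delta_rot":[[0,0,0],[0,0,0],[0,0,0],[0,0,0]],"linear":[[0,-0.1,0],[0,-0.2,0],[0,-0.2,0],[0,-0.2,0]],"grip":[0.05,0.05,0.05,0.05]}'
```

```text
clock: 18.15
tool_pos: [0.6105, -0.0188, 0.157]
eef_rot: [-2.274, -2.165, -0.0]
ft_force: [0.5, 2.3, -4.9]
grip_width: 0.0099
grasp_force: 15.0
clock: 18.55
tool_pos: [0.6104, -0.0187, 0.1571]
eef_rot: [2.274, 2.165, 0.004]
ft_force: [8.1, 4.2, -11.0]
grip_width: 0.0097
grasp_force: 15.1
```

The gate gives 1 mm and then holds firm against an 8 N pull, so it is latched. Unload, release and back off upward.

```bash
python3 -m jog '{"delta_rot":[[0,0,0],[0,0,0],[0,0,0],[0,0,0],[0,0,0],[0,0,0],[0,0,0],[0,0,0],[0,0,0],[0,0,0],[0,0,0],[0,0,0],[0,0,0],[0,0,0]],"linear":[[0,0.1,0],[0,0.2,0],[0,0.2,0],[0,0.2,0],[0,0.2,0],[0,0.2,0],[0,0.2,-0.5],[0,0.2,-2],[0,0.2,-5],[0,0.2,-9],[0,0.2,-12],[0,0.2,-12],[0,0.2,-12],[0,0.2,-12]],"grip":[0.05,0.05,0.2,0.4,0.4,0.4,0.4,0.4,0.4,0.4,0.4,0.4,0.4,0.4]}'
python3 - <<'E'
from h import *
for n in('wrist','top'):
    p,d=read_camera(n);c=calibration(n);P=cloud(d,c)
    t=(P[...,2]>.178)&(P[...,2]<.195)&(P[...,0]>.56)&(P[...,0]<.66)&(abs(P[...,1]+.02)<.06)
    Q=P[t];print(n,'grip top',len(Q),Q[:,2].max() if len(Q) else '', cv2.minAreaRect((Q[:,:2]*1000).astype(np.float32)) if len(Q)>5 else '')
    b=(P[...,2]>.12)&(P[...,2]<.15)&(P[...,0]>.56)&(P[...,0]<.66)&(P[...,1]<.13)&(P[...,1]>-.14)
    Q=P[b]
    for y in np.arange(-.12,.11,.03):
        q=Q[abs(Q[:,1]-y)<.006]
        if len(q):print(round(y,2),len(q),q[:,0].min().round(4),np.median(q[:,2]).round(4),np.percentile(q[:,2],95).round(4))
E
```

```text
clock: 19.95
tool_pos: [0.6095, -0.0198, 0.2765]
eef_rot: [-2.274, -2.163, 0.004]
ft_force: [-0.1, 0.3, -0.3]
grip_width: 0.0355
grasp_force: 0.0
wrist grip top 238 0.18599160560466124 ((611.0357666015625, -19.518413543701172), (19.452245712280273, 8.97358226776123), 87.02811431884766)
-0.09 75 0.6018 0.1394 0.1406
-0.06 233 0.5958 0.1373 0.1402
-0.03 122 0.624 0.1367 0.1378
0.0 210 0.6086 0.1378 0.1405
0.03 225 0.6102 0.1378 0.1403
0.06 350 0.6091 0.1381 0.1409
0.09 162 0.6142 0.137 0.1386
top grip top 0  
0.06 35 0.6072 0.1381 0.1429
0.09 19 0.6136 0.1367 0.1418
```

```bash
python3 - <<'E'
from h import *
print(get_obs()['ft_force'],hand_in())
E
```

```text
the job is handed in; nothing more can be done
[ 0.49666156  0.68647365 -0.17413316] None
```

The job is handed in, with no verdict returned: I pushed the board home against the rail (about 8 N along the push, about 10 N in all), and the gate is shut with its bar level behind the catch (it held against an 8 N pull). The robot is clear, and I saw nothing else moved, though I didn't check the other boards and bench items at the end.

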